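# Widen the media tray's bay and stand the jar in it

## Task

The bay at the left end of the bamboo media tray (left as the robot sees it) is too narrow for the frosted jar. Squeeze the divider's red release lever against its white grip, keep it squeezed while you slide the divider to the notch beside the yellow tab without letting it drop into any other notch on the way, and let go so that it locks there. Then take the jar off its coaster and set it down upright, without dropping it, on the floor of the widened bay, leaving the speaker, the remote and the coaster where they are.

Things in the scene. Friction and masses are not known exactly. Their poses are not given: they have to be found in the camera images.
- tray: Fixed bamboo tray, 225 (x) by 316 mm (y). Origin at unit-top level; axes: x away from the robot at yaw 0, y along the tray to the left, z up; yaw within 0.25 rad. Floor 8 mm thick, its top at z 8, from x -84 to 65 and y -150 to 150 mm. End walls 8 mm thick outside y = +-150, 42 mm high; near lip 22 mm high. A flat ledge (z 8) from x 85 to 135 mm carries the tabs.
- bay_end (a point): Point on the inner face of the tray's left (+y) end wall at floor level: tray x -15, y 150, z 8 mm. The left bay lies between this wall and the divider's panel.
- divider (a joint): Divider's slide along the rail, m: 0 in its starting notch (bay 37 mm wide); grows along tray -y, away from the left wall, widening the bay; 0.036, 0.072, 0.108 are the other notches. Stops at -0.005 and 0.113. Lever squeezed: slides with about 2 N of friction. Pawl in a notch: locked but for 2.5 mm of play either way.
- handle (a point): On the divider: middle of its squeeze handle (as when squeezed), tray x 87.5, z 95 mm, same y as the panel's middle; axes as the tray's. The handle is an upright fixed white grip, 26 mm wide in y, 8 mm thick, z 54 to 116 mm, its outer face 15.5 mm towards -x of this point, and the red lever on the +x side. Squeeze along tray x, from above.
- lever (a joint): Red lever, rad: 0 let go, 0.33 squeezed (stop). Hinged along y at z 55 mm; 24 mm wide, 8 mm thick, top at z 114. At 0 it leans away from the grip; at the stop it is upright, outer face 15.5 mm to +x of handle. Over both: 51 mm at the top let go, 31 squeezed. Spring 5 to 10 N at z 95. Its pawl clears the teeth above 0.25; let go it drops into a notch (0) or stays on a tooth (0.23).
- lever_top (a point): Middle of the red lever's top end.
- tab_yellow: Yellow tab, 14 x 16 x 16 mm (x, y, z), fixed on the ledge beyond the rail; marks the wanted notch: that notch has the same tray y. Origin at the centre of its underside, axes as the tray's.
- tab_white_a: White tab of the same size, at another notch.
- tab_white_b: White tab of the same size, at another notch.
- jar: Frosted glass jar with an aluminium screw lid, loose, closed, 200 to 400 g, standing on the coaster. Body 54 mm in diameter; the lid is 52 mm in diameter, from 75 to 95 mm above the origin, which is the centre of its underside; z up.
- coaster: Round bamboo coaster, loose, 96 mm in diameter, 8 mm thick; origin at the centre of its underside. To the left or to the right of the tray.
- speaker: White upright wireless speaker, loose, 84 mm in diameter, 120 mm high; origin at the centre of its underside. On the other side of the tray from the coaster.
- remote: Blue plastic remote, loose, 130 x 40 x 18 mm, lying in the right part of the tray along tray x; origin at the centre of its underside.
- rail (a point): Middle of the top of the metal rail along the tray's far side: tray x 75, y 0, z 36 mm. The rail spans tray x 65 to 85 mm; its far (+x) face has four notches 15 mm wide, 36 mm apart, at tray y = 109 (where the divider starts), 73, 37 and 1 mm.
- divider_panel (a point): Middle of the top edge of the divider's white panel: tray x -10, z 60 mm. The panel is 8 mm thick in y and runs from tray x -81 to 61 mm, z 10 to 60 mm. At its far end a saddle, 40 mm wide in y (top at z 55 mm), straddles the rail and carries the squeeze handle.

How it is judged:
By the outcome, as a careful person would: the job done as asked, in the order asked, and still so for the second after the job is handed in, with the robot touching nothing.
It also fails if it takes over 56 s, if anything falls off the work surface, if the arm or the gripper's body presses on something with over 40 N, if the wrist force passes 120 N, or if a joint passes its speed limit or range.

## Robot

A 6-joint arm with a two-finger parallel gripper is mounted at the origin on the work surface. World frame = base frame: x ahead of the robot, y to its left, z up, the work surface at z = 0. Lengths are in m, angles in degrees, forces in N, time in s.
With the tool pointing down it reaches from about 0.375 to 0.9 m from the base axis. Payload 3.1 kg.
Tool frame: the origin (TCP) lies between the finger pads; the fingertips stand 22 mm ahead of it and the grasp point (between the pads) lies 3 mm ahead of it; z points along the fingers, y is the line along which they close (so a half turn about z gives the same grasp; the last joint's range is limited). The gripper opens to 87 mm and grips with 3 to 60 N. Pads are 19 mm wide; open, the fingers measure 117 mm over their backs; the gripper's body (75 mm by 190 mm) begins 51 mm behind the grasp point.
Start: joints at [65.919, 30.224, 82.088, -0, 67.689, -10.227], TCP at [0.15, 0.607, 0.245] pointing down, gripper open.
Joint ranges: [-176.69, 176.69], [-43.24, 126.21], [12.49, 139.97], [-82, 262], [0, 151.66], [-163.58, 163.58]. Speed limits (degrees/s): [159.86, 159.86, 180, 180, 180, 180].

## Interface

Orientations are given as a 3x3 rotation matrix whose columns are the frame's x, y, z axes.
In Python, from rig import bot, capture, search_frame, outline_of, spot_point gives the robot as it stands.
- The arm moves only by the tool jog_arm, never from a script. Its argument "rows" is text: rows parted by semicolons, each of 7 numbers parted by spaces: the opening, from 0 (shut) to 1 (fully open), then the shift along the tool's x, y, z as a fraction of full scale, then the turn, a rotation vector about the tool's x, y, z as a fraction of full scale. A call has 1 to 20 rows; each row is the pose to reach, as a shift and turn from the pose commanded when the call began, along the tool's axes at that moment; what a row does not reach only later rows make up. Full scale, the value 1, is 0.5 m for a shift and pi/4 rad for a turn. A row lasts 1/12 s, in which the tool goes at most 41.7 mm and 7.16 degrees, less where a joint would pass 70% of its speed; a pose out of reach is approached as far as the arm can. A call with a number of a shift or a turn outside -1 to 1 is refused whole. A call with a gripper value outside its range is refused whole. The fingers move at their own pace and stop on an object; the grip force is fixed at half the most. Time passes only in rows, so rows that repeat a pose let the fingers close. It gives the time, the measured TCP pose, the force, the opening and the grip force at its end, in the units of the state.
- bot.read_state(): the state, without advancing time (a new reading comes with each control period).
- capture(name): name is "scene" or "top" or "wrist"; returns a dict with "pixels" (480x640x3 uint8, red, green, blue), "fx", "fy", "cx", "cy" (pixels), "R" (3x3) and "t" (3): a world point X has camera coordinates R X + t; the wrist camera has in their place "mount" (4x4, takes a point from camera to tool coordinates, whose origin is the TCP and whose axes are the flange's). Camera axes: x right, y down, z forward; pixel columns grow to the right and rows downward; lengths in m; the calibration is good to about 2 mm. A picture is of the moment at which its call begins: read the wrist's pose just before it. There is no depth.
- bot.hand_in(): hands the job in; it is judged then, once.
Trained networks look in a picture, given as the dict that the camera call returned (one of the last four; its "shot" number tells which), for a name from the list of things; names that differ only in an ending like _2 or _b are one class to them, and where a whole thing is asked for, a point or a joint stands for the part that bears it (a point fixed in the world has none). Each returns a list of dicts, best first, with "conf" (0 to 1); they miss things now and then, are a little off and sometimes report something else, mostly with a low value. They report only what shows in the picture. A call takes as long as a camera call.
- search_frame(label, picture): "point" ([x, y, z] in m, in world coordinates, good to about 4 mm: the middle of the surface that is visible of it).
- outline_of(label, picture): "region" (480x640 bool, what is visible of it).
- spot_point(label, picture): "point" ([x, y, z] in m, in world coordinates, good to about 4 mm: a listed point, or the origin of a listed thing).
The state is a dict: "time_s": time; "joint_positions": joint angles; "qvel": joint speeds; "tau": joint torques, N m; "position": TCP position; "tcp_rot": TCP orientation; "force": force on the tool from outside, world axes, zero at the start; "moment": the same for the moment, N m; "opening": opening from 0.0 (shut) to 1.0 (fully open); "grasp_force": force on a finger pad.
Only numpy, scipy, OpenCV 4.12 (cv2) and the standard library are available. Lean on these libraries where they do the work, as an engineer would, in place of code of your own. Each camera call takes 0.05 s, during which the arm holds its last target. There are 200 camera calls.

## Working session

There is one attempt and no reset: what is moved stays moved. The work goes in short steps, Python scripts to look and compute and a tool call to move; the robot and the scene stay as the last step left them, time stands still between calls to the robot, and variables do not carry over. Pictures are saved under pics/ and viewed, at most 10 in all, crops included, and the job is handed in when it is done.

Besides the shell and the picture viewer there is one more tool, called after ">>>" in YAML: its name, and indented under it one key for each argument. jog_arm: Moves the arm, as the interface text tells. Its arguments: {"type":"object","properties":{"rows":{"type":"string"}},"required":["rows"]}

```bash
mkdir -p pics
cat > m.py <<'E'
import numpy as np, cv2
from rig import bot, capture, search_frame, outline_of, spot_point
np.set_printoptions(precision=4,suppress=True)
E
python3 - <<'E'
from m import *
s=bot.read_state();print(s['position'],s['tcp_rot'],s['time_s'],s['opening'])
ps=[]
for c in ['scene','top']:
    p=capture(c);cv2.imwrite(f'pics/{c}0.png',p['pixels'][:,:,::-1])
    for l in ['tray','bay_end','handle','lever_top','tab_yellow','tab_white_a','jar','coaster','speaker','remote','rail','divider_panel']:
        print(c,l,[(np.array(d['point']).round(4),round(d['conf'],2)) for d in spot_point(l,p)[:3]])
print(bot.read_state()['time_s'])
E
```

```text
[0.1494 0.6062 0.2436] [[-0.9709  0.2395 -0.0009]
 [ 0.2395  0.9709 -0.0019]
 [ 0.0004 -0.002  -1.    ]] 0.0 1.0002682868382904
scene tray [(array([ 0.5442, -0.0375, -0.0023]), 0.7)]
scene bay_end [(array([0.527 , 0.1108, 0.0072]), 0.97)]
scene handle [(array([0.6315, 0.0789, 0.0933]), 0.91)]
scene lever_top [(array([0.6664, 0.0769, 0.115 ]), 0.73)]
scene tab_yellow [(array([0.675 , 0.0046, 0.0048]), 0.61), (array([0.6713, 0.0409, 0.0062]), 0.58)]
scene tab_white_a [(array([0.6744, 0.0423, 0.0056]), 0.49), (array([ 0.6719, -0.0272,  0.0103]), 0.4)]
scene jar [(array([ 0.4988, -0.3616,  0.0093]), 0.87), (array([ 0.5123, -0.3583,  0.0035]), 0.33)]
scene coaster [(array([ 0.5121, -0.3542,  0.0048]), 0.97)]
scene speaker [(array([ 0.5608,  0.323 , -0.0004]), 0.82)]
scene remote [(array([ 0.5396, -0.1149,  0.0089]), 0.9), (array([0.5252, 0.1146, 0.0043]), 0.19)]
scene rail [(array([ 0.623 , -0.032 ,  0.0361]), 0.96)]
scene divider_panel [(array([0.532 , 0.072 , 0.0592]), 0.76), (array([ 0.5379, -0.1178,  0.0075]), 0.7)]
top tray [(array([ 0.5455, -0.0334, -0.0008]), 0.66), (array([0.6705, 0.0471, 0.0116]), 0.46)]
top bay_end [(array([0.6338, 0.0722, 0.094 ]), 0.72), (array([0.5278, 0.1141, 0.0086]), 0.62)]
top handle [(array([0.6278, 0.0754, 0.0959]), 0.81)]
top lever_top [(array([0.6661, 0.0772, 0.1193]), 0.57)]
top tab_yellow [(array([0.6627, 0.0752, 0.1156]), 0.48), (array([0.67  , 0.0075, 0.0072]), 0.38)]
top tab_white_a [(array([0.6695, 0.0471, 0.0109]), 0.5), (array([ 0.6723, -0.0297,  0.0093]), 0.45)]
top jar [(array([ 0.5014, -0.3609,  0.0118]), 0.62)]
top coaster [(array([ 0.5129, -0.3545,  0.0001]), 0.72), (array([0.6705, 0.0059, 0.0051]), 0.49)]
top speaker [(array([0.5581, 0.3193, 0.0025]), 0.82)]
top remote [(array([ 0.5381, -0.1116,  0.005 ]), 0.56)]
top rail [(array([ 0.6202, -0.032 ,  0.0365]), 0.65)]
top divider_panel [(array([0.5343, 0.0734, 0.0607]), 0.84)]
1.3
```

View pics/scene0.png

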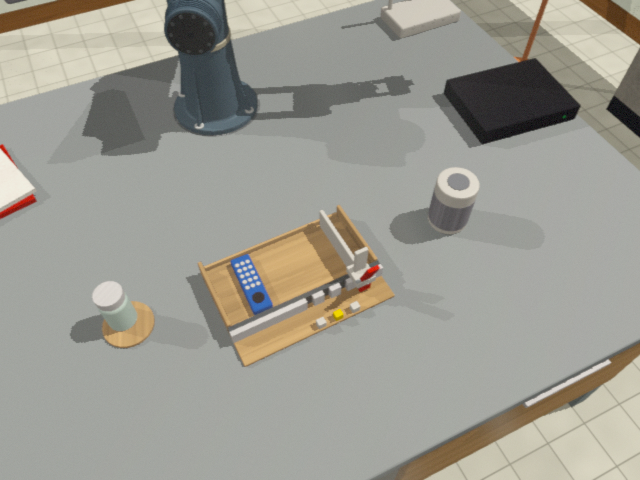

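View pics/top0.png

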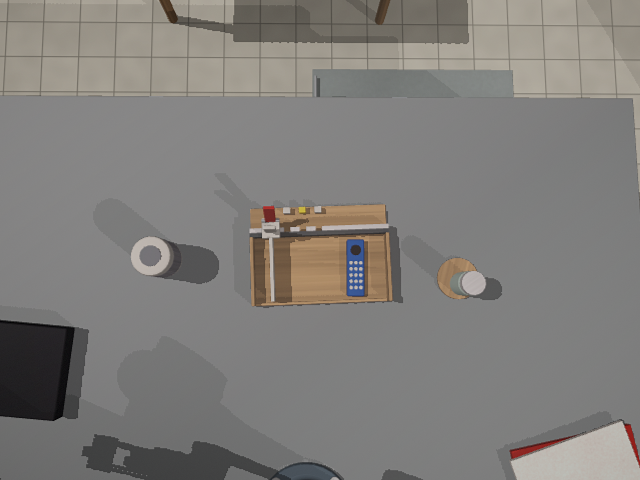

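Run:
```python
from scipy.optimize import least_squares
from m import *
# tray yaw/origin fit
L=[(-15,150,8),(87.5,109,95),(75,0,36),(-10,109,60),(0,0,0)]
W=[[(.527,.1108),(.5278,.1141)],[(.6315,.0789),(.6278,.0754)],[(.623,-.032),(.6202,-.032)],[(.532,.072),(.5343,.0734)],[(.5442,-.0375),(.5455,-.0334)]]
f=lambda p:np.concatenate([[p[0]+np.cos(p[2])*l[0]/1e3-np.sin(p[2])*l[1]/1e3-w[0],p[1]+np.sin(p[2])*l[0]/1e3+np.cos(p[2])*l[1]/1e3-w[1]] for l,ws in zip(L,W) for w in ws])
r=least_squares(f,[.54,-.03,0]);print(r.x,r.fun.reshape(-1,2))
p=r.x
for y in (109,73,37,1):
  for x in (87.5,110): print(y,x,p[0]+np.cos(p[2])*x/1e3-np.sin(p[2])*y/1e3,p[1]+np.sin(p[2])*x/1e3+np.cos(p[2])*y/1e3)
```

```text
[ 0.5463 -0.0355  0.0338] [[-0.0007  0.0031]
 [-0.0015 -0.0002]
 [-0.0014 -0.0025]
 [ 0.0023  0.001 ]
 [-0.0017 -0.001 ]
 [ 0.0011 -0.001 ]
 [ 0.0007  0.0011]
 [-0.0016 -0.0003]
 [ 0.0021  0.002 ]
 [ 0.0008 -0.0021]]
109 87.5 0.6300996956862918 0.07637698957315622
109 110 0.6525868496996914 0.07713718979523074
73 87.5 0.631316016041611 0.040397543151716724
73 110 0.6538031700550107 0.04115774337379124
37 87.5 0.6325323363969302 0.004418096730277217
37 110 0.6550194904103298 0.005178296952351731
1 87.5 0.6337486567522495 -0.03156134969116229
1 110 0.6562358107656491 -0.030801149469087772
```

Yellow is the middle of the three tabs, at px (338,314) in the scene view. That puts the target at tray y = 37, a slide of 72 mm. The jar and coaster are on the right and the speaker is on the left.

```bash
cat >> m.py <<'E'
from scipy.spatial.transform import Rotation as Ro
def plan(pos,ang=None,n=1):
    s=bot.read_state();R=np.array(s['tcp_rot']);p=np.array(s['position'])
    if ang is None: T=R
    else:
        a=np.radians(ang);c,q=np.cos(a),np.sin(a);T=np.array([[-q,c,0],[c,q,0],[0,0,-1.]])
    d=R.T@(np.array(pos)-p)/.5;w=Ro.from_matrix(R.T@T).as_rotvec()/(np.pi/4)
    print('t',s['time_s'],'pos',p,'ang',np.degrees(np.arctan2(R[1,1],R[0,1])),'F',np.array(s['force']),'open',s['opening'],s['grasp_force'],'\n shift',d,'turn',w)
E
python3 -c "
from m import *
plan([.39,.34,.245],39)"
```

```text
t 1.3 pos [0.1496 0.6068 0.2446] ang 76.1465402097973 F [0.7313 0.27   0.015 ] open 1.0002963343473115 0.0 
 shift [-0.5945 -0.403  -0.0009] turn [0.     0.     0.8255]
```

>>> jog_arm:
  rows: "1 -0.594 -0.403 0 0 0 0.825;1 -0.594 -0.403 0 0 0 0.825;1 -0.594 -0.403 0 0 0 0.825;1 -0.594 -0.403 0 0 0 0.825;1 -0.594 -0.403 0 0 0 0.825;1 -0.594 -0.403 0 0 0 0.825;1 -0.594 -0.403 0 0 0 0.825;1 -0.594 -0.403 0 0 0 0.825;1 -0.594 -0.403 0 0 0 0.825;1 -0.594 -0.403 0 0 0 0.825"

```text
time_s: 2.13
position: [0.3937, 0.3369, 0.2449]
tcp_rot: [[-0.625, 0.78, 0.003], [0.78, 0.625, -0.001], [-0.002, 0.002, -1.0]]
force: [0.1, 0.3, 0.4]
opening: 0.997
grasp_force: 0.0
```

```bash
python3 -c "
from m import *
plan([.63,.0764,.22],1.94)"
```

```text
t 2.1333 pos [0.3937 0.3369 0.2449] ang 38.69802510091557 F [0.1206 0.2673 0.4307] open 0.9971421162852551 0.0 
 shift [-0.702   0.0431  0.0514] turn [0.003  0.0021 0.8168]
```

>>> jog_arm:
  rows: "1 -0.702 0.043 0.05 0 0 0.817;1 -0.702 0.043 0.05 0 0 0.817;1 -0.702 0.043 0.05 0 0 0.817;1 -0.702 0.043 0.05 0 0 0.817;1 -0.702 0.043 0.05 0 0 0.817;1 -0.702 0.043 0.05 0 0 0.817;1 -0.702 0.043 0.05 0 0 0.817;1 -0.702 0.043 0.05 0 0 0.817;1 -0.702 0.043 0.05 0 0 0.817;1 -0.702 0.043 0.05 0 0 0.817;1 -0.702 0.043 0.05 0 0 0.817;1 -0.702 0.043 0.05 0 0 0.817"

```text
time_s: 3.13
position: [0.6263, 0.0821, 0.2192]
tcp_rot: [[-0.04, 0.999, -0.002], [0.999, 0.04, 0.001], [0.001, -0.002, -1.0]]
force: [-1.5, -0.8, 0.9]
opening: 1.0
grasp_force: 0.0
```

Run:
```python
from m import *
plan([.63,.0764,.098],1.94)
s=bot.read_state()
p=capture('wrist');cv2.imwrite('pics/w1.png',p['pixels'][:,:,::-1])
print([k for k in p], np.array(p['mount']))
for l in ['handle','lever_top','divider_panel','tab_yellow','tab_white_a','rail']:
    print(l,[(np.array(d['point']).round(4),round(d['conf'],2)) for d in spot_point(l,p)[:3]])
# tray outline yaw from top camera
t=capture('top')
```

```text
t 3.1333 pos [0.6263 0.0821 0.2192] ang 2.2970877209831104 F [-1.482  -0.7544  0.8586] open 1.000061607095511 0.0 
 shift [-0.012   0.0074  0.2424] turn [-0.0023 -0.0011  0.0079]
['pixels', 'fx', 'fy', 'cx', 'cy', 'mount', 'shot'] [[-0.0017 -0.9706 -0.2409  0.0656]
 [ 1.     -0.0014 -0.0013  0.0003]
 [ 0.001  -0.2409  0.9706 -0.1394]
 [ 0.      0.      0.      1.    ]]
handle [(array([0.6286, 0.0796, 0.0959]), 0.83)]
lever_top [(array([0.6594, 0.0809, 0.1139]), 0.59)]
divider_panel [(array([0.5319, 0.0747, 0.0628]), 0.83)]
tab_yellow [(array([0.6698, 0.0057, 0.0062]), 0.55)]
tab_white_a [(array([ 0.6704, -0.0328,  0.0088]), 0.6), (array([0.6686, 0.0402, 0.0091]), 0.52)]
rail [(array([ 0.6256, -0.0347,  0.0342]), 0.67)]
```

View pics/w1.png

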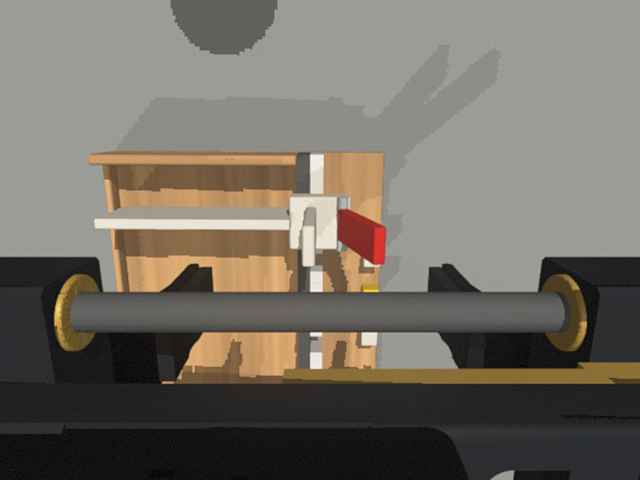

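The wrist view shows the white grip at (308,235) and the red lever at (362,235). The rail runs vertically at column 316, so the tool is aligned with the tray. I'll descend now.

>>> jog_arm:
  rows: "1 -0.009 0.007 0 0 0 0.004;1 -0.009 0.007 0.08 0 0 0.004;1 -0.009 0.007 0.16 0 0 0.004;1 -0.009 0.007 0.2 0 0 0.004;1 -0.009 0.007 0.242 0 0 0.004;1 -0.009 0.007 0.242 0 0 0.004;1 -0.009 0.007 0.242 0 0 0.004;1 -0.009 0.007 0.242 0 0 0.004"

```text
time_s: 4.2
position: [0.6323, 0.0763, 0.0997]
tcp_rot: [[-0.036, 0.999, 0.002], [0.999, 0.036, -0.0], [-0.0, 0.002, -1.0]]
force: [0.4, -0.4, -0.0]
opening: 1.001
grasp_force: 0.0
```

Run:
```python
from m import *
plan([.63,.0775,.098],1.94)
p=capture('wrist');cv2.imwrite('pics/w2.png',p['pixels'][:,:,::-1])
for l in ['handle','lever_top']:
    print(l,[(np.array(d['point']).round(4),round(d['conf'],2)) for d in spot_point(l,p)[:3]])
```

```text
t 4.2 pos [0.6323 0.0763 0.0997] ang 2.063972494493262 F [ 0.4427 -0.3734 -0.0019] open 1.000583271263541 0.0 
 shift [ 0.0026 -0.0044  0.0034] turn [0.0028 0.0003 0.0028]
handle []
lever_top [(array([0.6618, 0.079 , 0.1108]), 0.65)]
```

View pics/w2.png

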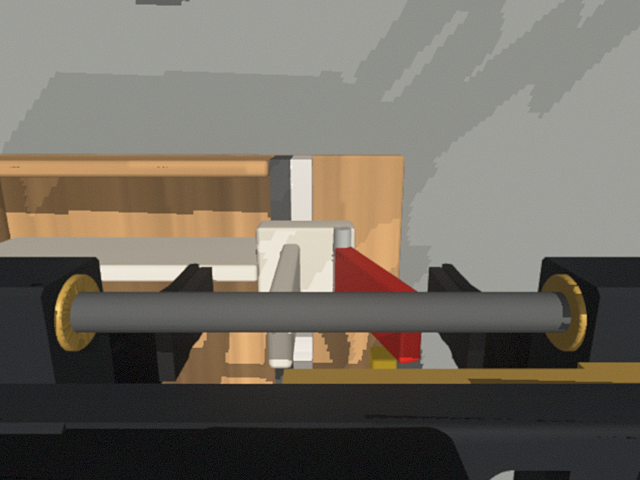

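The grip at (283,310) and the lever at (400,310) are both between the fingers, so I'll squeeze.

>>> jog_arm:
  rows: "0 0.002 -0.004 0.002 0 0 0;0 0.002 -0.004 0.002 0 0 0;0 0.002 -0.004 0.002 0 0 0;0 0.002 -0.004 0.002 0 0 0;0 0.002 -0.004 0.002 0 0 0;0 0.002 -0.004 0.002 0 0 0;0 0.002 -0.004 0.002 0 0 0;0 0.002 -0.004 0.002 0 0 0;0 0.002 -0.004 0.002 0 0 0;0 0.002 -0.004 0.002 0 0 0"

```text
time_s: 5.18
position: [0.6305, 0.0774, 0.1003]
tcp_rot: [[-0.036, 0.999, 0.003], [0.999, 0.036, -0.0], [-0.0, 0.003, -1.0]]
force: [-0.7, 1.3, 10.2]
opening: 0.35
grasp_force: 30.0
```

Run:
```python
from m import *
plan([.63,.0775,.098],1.94)
p=capture('scene');cv2.imwrite('pics/s2.png',cv2.resize(p['pixels'][200:380,180:420,::-1],None,fx=3,fy=3))
q=capture('wrist')
for c in (p,q):
  for l in ['handle','lever_top','divider_panel','tab_yellow']:
    print(l,[(np.array(d['point']).round(4),round(d['conf'],2)) for d in spot_point(l,c)[:2]])
plan([.63,.0775,.098],1.94)
```

```text
t 5.1833 pos [0.6305 0.0774 0.1003] ang 2.0845097662738636 F [-0.7151  1.2676 10.162 ] open 0.35015113672934056 30.014183584708007 
 shift [ 0.0002 -0.001   0.0045] turn [0.004  0.0005 0.0032]
handle [(array([0.6357, 0.0789, 0.0915]), 0.82)]
lever_top []
divider_panel [(array([0.5297, 0.071 , 0.0609]), 0.87), (array([ 0.6739, -0.0273,  0.0085]), 0.3)]
tab_yellow [(array([0.6742, 0.0062, 0.0034]), 0.67), (array([ 0.6229, -0.0333,  0.0365]), 0.17)]
handle []
lever_top [(array([0.6389, 0.081 , 0.1137]), 0.9)]
divider_panel []
tab_yellow []
t 5.6833 pos [0.6305 0.0774 0.1002] ang 2.0720535944719916 F [-0.44   -0.1154 11.625 ] open 0.3537480212059383 30.006234497996047 
 shift [ 0.0003 -0.001   0.0045] turn [0.0047 0.0004 0.0029]
```

The opening is 30.7 mm, so the lever is squeezed to its stop. Next I'll slide 72 mm.

>>> jog_arm:
  rows: "0 -0.004 0 0 0 0 0;0 -0.012 0 0 0 0 0;0 -0.024 0 0 0 0 0;0 -0.036 0 0 0 0 0;0 -0.048 0 0 0 0 0;0 -0.06 0 0 0 0 0;0 -0.072 0 0 0 0 0;0 -0.084 0 0 0 0 0;0 -0.096 0 0 0 0 0;0 -0.108 0 0 0 0 0;0 -0.12 0 0 0 0 0;0 -0.132 0 0 0 0 0;0 -0.14 0 0 0 0 0;0 -0.144 0 0 0 0 0;0 -0.144 0 0 0 0 0;0 -0.144 0 0 0 0 0;0 -0.144 0 0 0 0 0;0 -0.144 0 0 0 0 0"

```text
time_s: 7.18
position: [0.633, 0.0049, 0.1002]
tcp_rot: [[-0.036, 0.999, 0.003], [0.999, 0.036, -0.001], [-0.001, 0.003, -1.0]]
force: [-1.4, -0.7, 10.6]
opening: 0.352
grasp_force: 30.0
```

Run:
```python
from m import *
plan([.63304,.0054,.1002],2.07)
p=capture('scene');q=capture('top')
for c in (p,q):
  for l in ['handle','divider_panel','tab_yellow','rail','bay_end']:
    print(l,[(np.array(d['point']).round(4),round(d['conf'],2)) for d in spot_point(l,c)[:2]])
cv2.imwrite('pics/s3.png',cv2.resize(p['pixels'][200:370,190:410,::-1],None,fx=3,fy=3))
```

```text
t 7.1833 pos [0.633  0.0049 0.1002] ang 2.0833487754241706 F [-1.4425 -0.672  10.6277] open 0.3523899469388367 30.003824369363166 
 shift [0.001  0.0001 0.0001] turn [0.0043 0.0017 0.0003]
handle [(array([0.6342, 0.0055, 0.093 ]), 0.95), (array([ 0.541 , -0.1138,  0.0081]), 0.52)]
divider_panel [(array([ 0.532 , -0.0044,  0.0594]), 0.96)]
tab_yellow [(array([ 0.4989, -0.3652,  0.0073]), 0.71), (array([0.6711, 0.006 , 0.006 ]), 0.5)]
rail [(array([ 0.6219, -0.032 ,  0.0349]), 0.74)]
bay_end [(array([0.5237, 0.1141, 0.0062]), 0.73), (array([0.6345, 0.0029, 0.094 ]), 0.62)]
handle []
divider_panel []
tab_yellow [(array([ 0.5412, -0.1113,  0.0074]), 0.32), (array([ 0.5457, -0.0309, -0.0026]), 0.21)]
rail []
bay_end []
```

View pics/s3.png

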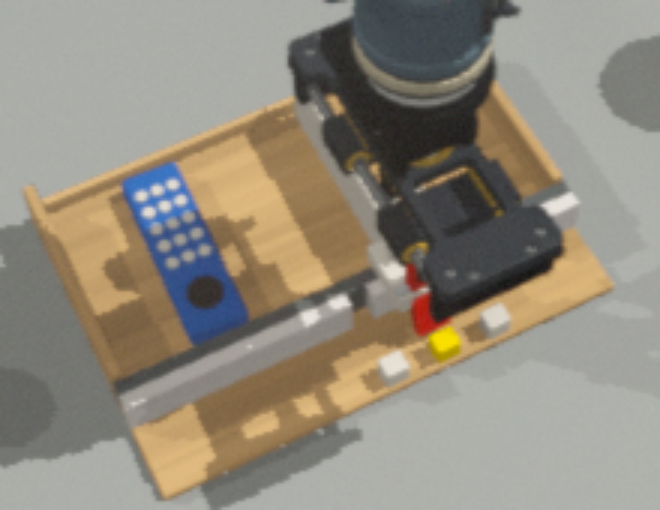

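The divider handle is at (425,295) in the crop, next to the yellow tab at (443,343). I'll release it.

>>> jog_arm:
  rows: "1 0 0 0 0 0 0;1 0 0 0 0 0 0;1 0 0 0 0 0 0;1 0 0 0 0 0 0;1 0 0 0 0 0 0;1 0 0 0 0 0 0;1 0 0 0 0 0 0;1 0 0 0 0 0 0;1 0 0 -0.1 0 0 0;1 0 0 -0.2 0 0 0;1 0 0 -0.24 0 0 0;1 0 0 -0.24 0 0 0;1 0 0 -0.24 0 0 0"

```text
time_s: 8.87
position: [0.6317, 0.0057, 0.2202]
tcp_rot: [[-0.037, 0.999, 0.003], [0.999, 0.037, -0.0], [-0.001, 0.003, -1.0]]
force: [-0.2, -0.2, -0.4]
opening: 0.999
grasp_force: 0.0
```

Run:
```python
from m import *
plan([.633,.0049,.22])
p=capture('scene');q=capture('wrist')
for c in (p,q):
  for l in ['handle','lever_top','divider_panel','tab_yellow','jar','coaster']:
    print(l,[(np.array(d['point']).round(4),round(d['conf'],2)) for d in spot_point(l,c)[:2]])
a=cv2.resize(p['pixels'][220:350,260:400,::-1],None,fx=3,fy=3);b=q['pixels'][100:400,130:490,::-1]
cv2.imwrite('pics/s4.png',np.hstack([a[:390],cv2.copyMakeBorder(b,0,90,0,0,0)]))
```

```text
t 8.8667 pos [0.6317 0.0057 0.2202] ang 2.0955415055077053 F [-0.1921 -0.2419 -0.4492] open 0.9991757500081251 0.0 
 shift [-0.0017  0.0025  0.0004] turn [0. 0. 0.]
handle [(array([0.6337, 0.0048, 0.091 ]), 0.94)]
lever_top [(array([0.6698, 0.003 , 0.1122]), 0.75)]
divider_panel [(array([ 0.5318, -0.002 ,  0.0583]), 0.64)]
tab_yellow []
jar [(array([ 0.5003, -0.3617,  0.006 ]), 0.85)]
coaster [(array([ 0.5136, -0.3573,  0.0023]), 0.81)]
handle [(array([0.6315, 0.0026, 0.0961]), 0.9)]
lever_top [(array([0.6615, 0.0066, 0.1111]), 0.93)]
divider_panel [(array([0.5333, 0.0043, 0.0611]), 0.93), (array([0.5285, 0.1127, 0.005 ]), 0.44)]
tab_yellow [(array([0.6733, 0.0032, 0.01  ]), 0.65)]
jar []
coaster []
```

View pics/s4.png

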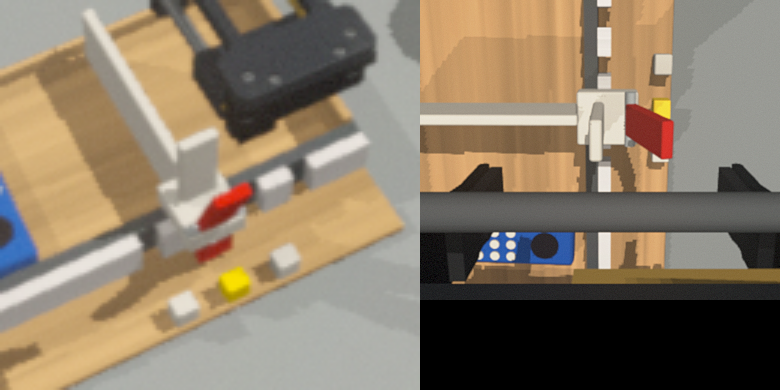

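The lever top sits about 33 mm beyond the handle point, so it's fully released and locked beside the yellow tab. Now for the jar.

```bash
python3 -c "
from m import *
plan([.501,-.3615,.20],2.0)"
```

```text
t 9.5667 pos [0.6317 0.0055 0.2174] ang 2.077654005419559 F [-0.603   0.2668  0.4979] open 1.0027572310512811 0.0 
 shift [-0.7241 -0.2878  0.0349] turn [-0.0003 -0.      0.0017]
```

>>> jog_arm:
  rows: "1 -0.724 -0.288 0.035 0 0 0;1 -0.724 -0.288 0.035 0 0 0;1 -0.724 -0.288 0.035 0 0 0;1 -0.724 -0.288 0.035 0 0 0;1 -0.724 -0.288 0.035 0 0 0;1 -0.724 -0.288 0.035 0 0 0;1 -0.724 -0.288 0.035 0 0 0;1 -0.724 -0.288 0.035 0 0 0;1 -0.724 -0.288 0.035 0 0 0;1 -0.724 -0.288 0.035 0 0 0;1 -0.724 -0.288 0.035 0 0 0;1 -0.724 -0.288 0.035 0 0 0;1 -0.724 -0.288 0.035 0 0 0;1 -0.724 -0.288 0.035 0 0 0"

```text
time_s: 10.73
position: [0.5014, -0.3597, 0.2001]
tcp_rot: [[-0.038, 0.999, -0.0], [0.999, 0.038, 0.001], [0.001, -0.0, -1.0]]
force: [0.0, 0.2, -0.2]
opening: 0.999
grasp_force: 0.0
```

Run:
```python
from m import *
plan([.501,-.3615,.069],2.0)
q=capture('wrist');p=capture('scene')
for c in (p,q):
  for l in ['jar','coaster']:
    print(l,[(np.array(d['point']).round(4),round(d['conf'],2)) for d in spot_point(l,c)[:2]])
cv2.imwrite('pics/w5.png',q['pixels'][:,:,::-1])
```

```text
t 10.7333 pos [ 0.5014 -0.3597  0.2001] ang 2.1846606046507513 F [ 0.0082  0.2355 -0.205 ] open 0.9994217869328519 0.0 
 shift [-0.0039 -0.0009  0.2622] turn [-0.0003 -0.0011  0.0041]
jar [(array([ 0.4988, -0.3654,  0.0052]), 0.65)]
coaster [(array([ 0.5142, -0.3563,  0.0069]), 0.93)]
jar [(array([ 0.5006, -0.3596,  0.0092]), 0.56)]
coaster [(array([ 0.513 , -0.3574, -0.0009]), 0.75)]
```

View pics/w5.png

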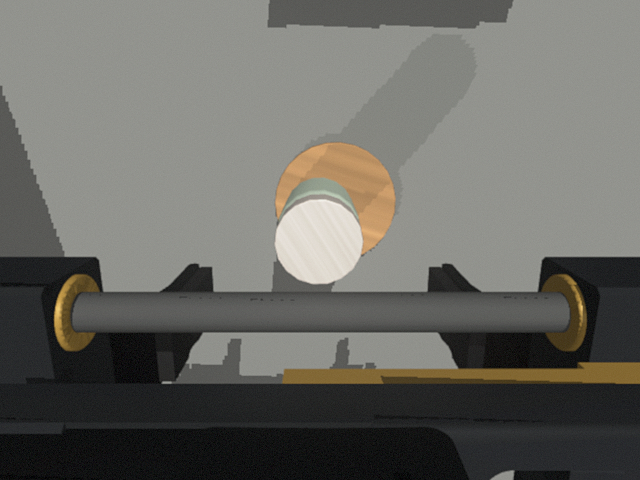

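The lid is centred at px (319,240), so it's laterally centred between the fingers. I'll cross-check the along-pad position by intersecting rays at lid height.

Run:
```python
from m import *
s=bot.read_state();Rt=np.array(s['tcp_rot']);pt=np.array(s['position'])
for n in ['wrist','scene','top']:
    c=capture(n)
    if n=='wrist':
        M=np.array(c['mount']);Rw=Rt@M[:3,:3];o=Rt@M[:3,3]+pt
    else:
        Rw=np.array(c['R']).T;o=-Rw@np.array(c['t'])
    def hit(u,v,z):
        d=Rw@np.array([(u-c['cx'])/c['fx'],(v-c['cy'])/c['fy'],1]);return o+d*(z-o[2])/d[2]
    print(n,c['cx'],c['cy'],c['fx'])
    if n=='wrist': print(hit(319,240,.103),hit(319,197,.103),hit(319,284,.103))
    for l in ('jar','coaster'):
        r=outline_of(l,c)
        if r: 
            m=np.array(r[0]['region']);v,u=np.nonzero(m);print(l,r[0]['conf'],u.min(),u.max(),v.min(),v.max())
            if l=='jar':
                P=c['pixels'].astype(int);k=m&(np.ptp(P,axis=2)<22)&(P.min(2)>150);v,u=np.nonzero(k);print(len(v),'lid',u.mean(),v.mean(),hit(u.mean(),v.mean(),.103 if n!='scene' else .097))
```

```text
wrist 320.0135189795077 229.09327666225994 425.8281501130298
[ 0.5007 -0.3604  0.103 ] [ 0.4998 -0.3353  0.103 ] [ 0.5017 -0.3873  0.103 ]
jar 0.68 275 363 176 281
6172 lid 318.9697018794556 237.0053467271549 [ 0.5006 -0.3586  0.103 ]
coaster 0.82 276 395 141 252
scene 315.2092749615881 248.55626182323667 547.9343834322956
jar 0.98 94 136 282 330
827 lid 117.00604594921403 302.1318016928658 [ 0.5216 -0.3507  0.097 ]
coaster 0.76 102 154 300 347
top 312.6554190339575 240.6580742932849 538.2126121805522
coaster 0.88 437 475 257 299
```

>>> jog_arm:
  rows: "1 -0.002 -0.001 0.06 0 0 0;1 -0.002 -0.001 0.12 0 0 0;1 -0.002 -0.001 0.18 0 0 0;1 -0.002 -0.001 0.23 0 0 0;1 -0.002 -0.001 0.26 0 0 0;1 -0.002 -0.001 0.26 0 0 0;1 -0.002 -0.001 0.26 0 0 0;0 -0.002 -0.001 0.26 0 0 0;0 -0.002 -0.001 0.26 0 0 0;0 -0.002 -0.001 0.26 0 0 0;0 -0.002 -0.001 0.26 0 0 0;0 -0.002 -0.001 0.26 0 0 0;0 -0.002 -0.001 0.26 0 0 0;0 -0.002 -0.001 0.26 0 0 0;0 -0.002 -0.001 0.26 0 0 0"

```text
time_s: 12.73
position: [0.5006, -0.3626, 0.0706]
tcp_rot: [[-0.036, 0.999, 0.001], [0.999, 0.036, -0.0], [-0.0, 0.0, -1.0]]
force: [-0.2, 1.0, 3.5]
opening: 0.609
grasp_force: 29.9
```

```bash
python3 -c "
from m import *
plan([.528,.0594,.17],2.0)"
```

```text
t 12.7333 pos [ 0.5006 -0.3626  0.0706] ang 2.068595528127385 F [-0.1818  1.0119  3.5176] open 0.6088015299433193 29.934213276137598 
 shift [ 0.8414  0.0853 -0.1992] turn [0.0006 0.0006 0.0015]
```

>>> jog_arm:
  rows: "0 0 0 -0.02 0 0 0;0 0 0 -0.06 0 0 0;0 0 0 -0.11 0 0 0;0 0 0 -0.16 0 0 0;0 0 0 -0.2 0 0 0;0 0.03 0.003 -0.2 0 0 0;0 0.09 0.01 -0.2 0 0 0;0 0.16 0.016 -0.2 0 0 0;0 0.23 0.023 -0.2 0 0 0;0 0.3 0.03 -0.2 0 0 0;0 0.37 0.037 -0.2 0 0 0;0 0.44 0.044 -0.2 0 0 0;0 0.51 0.051 -0.2 0 0 0;0 0.58 0.058 -0.2 0 0 0;0 0.65 0.065 -0.2 0 0 0;0 0.72 0.072 -0.2 0 0 0;0 0.78 0.08 -0.2 0 0 0;0 0.82 0.084 -0.2 0 0 0;0 0.842 0.085 -0.2 0 0 0;0 0.842 0.085 -0.2 0 0 0"

```text
time_s: 14.4
position: [0.5256, 0.0626, 0.1689]
tcp_rot: [[-0.04, 0.999, -0.003], [0.999, 0.04, 0.001], [0.001, -0.003, -1.0]]
force: [0.4, -0.2, -3.6]
opening: 0.61
grasp_force: 29.9
```

Run:
```python
from m import *
plan([.528,.0594,.071],2.0)
p=capture('scene');q=capture('wrist')
for c in (p,q):
  for l in ['jar','bay_end','divider_panel','coaster']:
    print(l,[(np.array(d['point']).round(4),round(d['conf'],2)) for d in spot_point(l,c)[:2]])
b=q['pixels'][:,:,::-1];a=cv2.resize(p['pixels'][180:360,180:420,::-1],None,fx=1.6,fy=1.6)
cv2.imwrite('pics/s6.png',np.hstack([a,cv2.resize(b,(384,288))]))
plan([.528,.0594,.071],2.0)
```

```text
t 14.4 pos [0.5256 0.0626 0.1689] ang 2.282954902532269 F [ 0.3926 -0.1829 -3.6356] open 0.610237135799165 29.913000774686225 
 shift [-0.0069  0.0052  0.1959] turn [-0.0043 -0.0014  0.0063]
jar [(array([0.5219, 0.0604, 0.1053]), 0.69)]
bay_end [(array([0.5244, 0.1131, 0.0048]), 0.63)]
divider_panel [(array([ 0.5328, -0.001 ,  0.0603]), 0.58)]
coaster [(array([ 0.5127, -0.3562,  0.0061]), 0.94), (array([0.5244, 0.1126, 0.0098]), 0.62)]
jar [(array([0.5266, 0.0622, 0.1086]), 0.6)]
bay_end [(array([0.5285, 0.1123, 0.0044]), 0.66), (array([0.5247, 0.0638, 0.1065]), 0.2)]
divider_panel []
coaster [(array([0.5249, 0.0623, 0.1056]), 0.6)]
t 14.9 pos [0.5277 0.059  0.1701] ang 1.9965830897773136 F [ 0.0694  0.2594 -3.3431] open 0.61019167013109 29.912677241954952 
 shift [0.0008 0.0006 0.1981] turn [ 0.      0.0001 -0.0001]
```

View pics/s6.png

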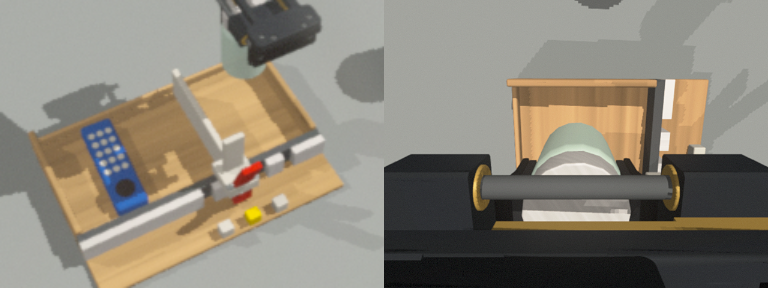

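The jar is held upright over the widened bay. The bay runs from y = 0.004 to 0.112 and the jar is at 0.059, so I'll lower it.

>>> jog_arm:
  rows: "0 0 0 0.03 0 0 0;0 0 0 0.08 0 0 0;0 0 0 0.13 0 0 0;0 0 0 0.17 0 0 0;0 0 0 0.185 0 0 0;0 0 0 0.19 0 0 0;0 0 0 0.193 0 0 0;0 0 0 0.195 0 0 0;0 0 0 0.197 0 0 0;0 0 0 0.197 0 0 0;0 0 0 0.197 0 0 0"

```text
time_s: 15.82
position: [0.5282, 0.0598, 0.0724]
tcp_rot: [[-0.036, 0.999, 0.002], [0.999, 0.036, -0.0], [-0.0, 0.002, -1.0]]
force: [-0.2, -0.3, -3.8]
opening: 0.611
grasp_force: 29.9
```

```bash
python3 -c "
from m import *
plan([.528,.0594,.071],2.0)"
```

```text
t 15.8167 pos [0.5282 0.0598 0.0724] ang 2.0812319152463945 F [-0.211  -0.3126 -3.8364] open 0.6110256428688422 29.91260106791742 
 shift [-0.0007 -0.0004  0.0027] turn [0.0021 0.0003 0.0018]
```

Not in contact yet, so I'll lower it slowly another 1.5 mm, then 1 mm more.

>>> jog_arm:
  rows: "0 0 0 0.001 0 0 0;0 0 0 0.002 0 0 0;0 0 0 0.003 0 0 0;0 0 0 0.003 0 0 0;0 0 0 0.003 0 0 0;0 0 0 0.003 0 0 0"

```text
time_s: 16.32
position: [0.5278, 0.0598, 0.0705]
tcp_rot: [[-0.036, 0.999, 0.001], [0.999, 0.036, -0.0], [-0.0, 0.001, -1.0]]
force: [-1.3, 0.3, 3.4]
opening: 0.612
grasp_force: 29.9
```

Force went from -3.8 to +3.4 N, so the jar is resting on the floor. I'll release it and retreat straight up.

>>> jog_arm:
  rows: "0.7 0 0 0 0 0 0;0.8 0 0 0 0 0 0;1 0 0 0 0 0 0;1 0 0 0 0 0 0;1 0 0 0 0 0 0;1 0 0 0 0 0 0;1 0 0 -0.04 0 0 0;1 0 0 -0.1 0 0 0;1 0 0 -0.17 0 0 0;1 0 0 -0.25 0 0 0;1 0 0 -0.32 0 0 0;1 0 0 -0.36 0 0 0;1 0 0 -0.36 0 0 0;1 0 0 -0.36 0 0 0;1 0 0 -0.36 0 0 0;1 0 0 -0.36 0 0 0"

```text
time_s: 17.65
position: [0.5264, 0.0599, 0.2483]
tcp_rot: [[-0.036, 0.999, -0.004], [0.999, 0.036, 0.0], [0.001, -0.004, -1.0]]
force: [-0.1, 0.1, 0.2]
opening: 0.998
grasp_force: 0.0
```

Run:
```python
from m import *
plan([.528,.0594,.25],2.0)
p=capture('scene');q=capture('wrist')
for l in ['jar','coaster','speaker','remote','handle','lever_top']:
    print(l,[(np.array(d['point']).round(4),round(d['conf'],2)) for d in spot_point(l,p)[:2]])
b=q['pixels'][:,:,::-1];a=cv2.resize(p['pixels'][180:360,180:420,::-1],None,fx=1.6,fy=1.6)
cv2.imwrite('pics/s7.png',np.hstack([a,cv2.resize(b,(384,288))]))
```

```text
t 17.65 pos [0.5264 0.0599 0.2483] ang 2.071600185052225 F [-0.1079  0.108   0.2375] open 0.9982433864285105 0.0 
 shift [-0.001   0.0032 -0.0033] turn [-0.0049 -0.0006  0.0016]
jar [(array([0.5245, 0.0571, 0.0061]), 0.96)]
coaster [(array([ 0.5118, -0.3576,  0.0042]), 0.71)]
speaker [(array([0.5618, 0.3213, 0.0047]), 0.86)]
remote [(array([ 0.5395, -0.1181,  0.0089]), 0.89)]
handle [(array([0.6302, 0.0033, 0.0927]), 0.89)]
lever_top [(array([0.6675, 0.0054, 0.1146]), 0.65)]
```

View pics/s7.png

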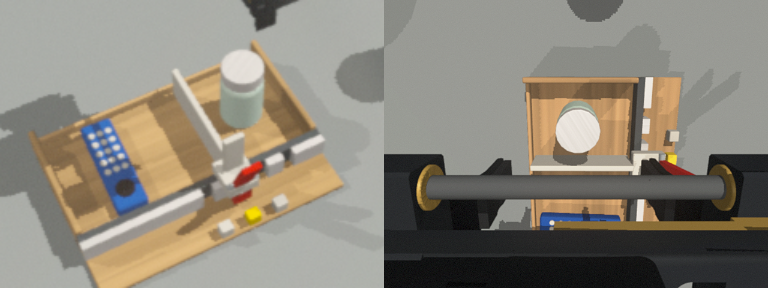

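The jar stands upright in the bay at (242,90). The divider is locked beside the yellow tab at (253,214), and the other things haven't moved.

```bash
python3 -c "
from m import *
print(bot.hand_in())"
```

```text
the job is handed in; nothing more can be done
None
```

The divider is locked in the notch beside the yellow tab, and the jar stands upright on the floor of the widened bay. The speaker, remote and coaster were not moved, and the job was handed in at about 18 s of the 56 s limit.

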